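# Wedge a board tight in the planing jig and hold it

## Robot

A 7-joint arm with a two-finger parallel gripper is mounted at the origin on the work surface. World frame = base frame: x ahead of the robot, y to its left, z up, the work surface at z = 0. Lengths are in m, angles in degrees, forces in N, time in s.
With the tool pointing down it reaches from about 0.4 to 0.85 m from the base axis. Payload 6.9 kg.
Tool frame: the origin (TCP) lies midway between the tips of the shut fingers; the grasp point (between the pads) lies 19 mm behind it (manip.grip_point_offset is the distance from the TCP to the grasp point, in m); z points along the fingers, x is the direction in which the jaws open and shut, and the axes are right-handed (so a half turn about z gives the same grasp; the last joint's range is limited). The gripper opens to 85 mm and grips with 20 to 120 N. Pads are 22 mm wide; open, the fingers measure 114 mm over their backs; the gripper's body (76 mm by 85 mm) begins 54 mm behind the grasp point. The pads swing forward as they close: fully open they stand 13 mm farther back than shut.
Start: joints at [79.612, 29.078, -13.613, 85.955, 7.202, 65.827, -8.869], TCP at [0.177, -0.599, 0.231] pointing down, gripper open.
Joint ranges: [-176.47, 176.47], [-13.61, 117.27], [-81.72, 77.17], [0.22, 143.17], [-87.28, 267.28], [10, 112.55], [-165.47, 165.47]. Speed limits (degrees/s): [136.94, 136.94, 180, 180, 180, 180, 180].

## Interface

Orientations are given as [roll, pitch, yaw] about the fixed x, y, z axes, in that order (R = Rz(yaw) Ry(pitch) Rx(roll)).
In Python, from cell import manip gives the robot as it stands.
- The arm moves only by the shell command python3 -m jog 'ROWS' [FORCE]. ROWS is JSON, a list of rows, each a list of 3 entries, a list of its own where there are three numbers: the shift along the tool's x, y, z in cm, then the turn about the tool's z in rad, then the opening in per cent of the stroke, from 0 (shut) to 100 (fully open). A call has exactly 10 rows; each row is the pose to reach, as a shift and turn from the pose measured when the call began, along the tool's axes at that moment; what a row does not reach only later rows make up. A row lasts 1/8 s, in which the tool goes at most 62.5 mm and 10.7 degrees, less where a joint would pass 70% of its speed; a pose out of reach is approached as far as the arm can. A call with a gripper value outside its range is refused whole. The fingers move at their own pace and stop on an object; FORCE is the grip in N (left out, the last holds). Time passes only in rows, so rows that repeat a pose let the fingers close, or fill a call up. It gives the time, the measured TCP pose, the force and the opening at its end, in the units of the state.
- manip.get_obs(): the state, without advancing time (a new reading comes with each control period).
- manip.get_image(name): name is "scene" or "top" or "wrist"; returns the picture (384x512x3 uint8, red, green, blue); there is no depth.
- manip.camera_params(name): a dict with "fx", "fy", "cx", "cy" (pixels), "view" (4x4, takes a point from world to camera coordinates). Camera axes: x right, y up, looking along -z (the intrinsics and any distortion apply to the point x, -y, -z); pixel columns grow to the right and rows downward; lengths in m; the calibration is good to about 2 mm. A picture is of the moment at which its call begins: read the wrist's pose just before it. camera_params takes no time and is no camera call; for the wrist camera it gives the pose at the moment of the call.
- manip.sign_off(): hands the job in, once; it reports no verdict.
Trained networks look in the newest picture that a camera, given by its name, has taken for a name from the list of things; names that differ only in an ending like _2 or _b are one class to them, and where a whole thing is asked for, a point or a joint stands for the part that bears it (a point fixed in the world has none). Each returns a list of dicts, best first, with "conf" (0 to 1); they miss things now and then, are a little off and sometimes report something else, mostly with a low value. They report only what shows in the picture. A call takes as long as a camera call. They do not tell look-alikes from the thing itself.
- manip.recognise(camera, target): "rect" ([left, top, right, bottom] in pixels, round what is visible of it).
- manip.outline_of(camera, target): "pixels" (384x512 bool, what is visible of it) and "rect" ([left, top, right, bottom] in pixels, round what is visible of it).
- manip.place_of(camera, target): "at" ([column, row] in pixels: a listed point, or the origin of a listed thing).
The state is a dict: "time_s": time; "joint_positions": joint angles; "dq": joint speeds; "joint_efforts": joint torques, N m; "position": TCP position; "tcp_rot": TCP orientation; "ft_force": force on the tool from outside, world axes, zero at the start; "torque": the same for the moment, N m; "grip_width": finger opening in m.
Only numpy, scipy, OpenCV 4.12 (cv2) and the standard library are available. Lean on these libraries where they do the work, as an engineer would, in place of code of your own. Each camera call takes 0.05 s, during which the arm holds its last target.

## Task

Set the board up for planing: slide it along the planing jig until its end butts against the end stop, then slide the long wedge, thin end first, into the gap between the board and the slanted batten from the end where that gap is wide enough, and push it in until it presses the board flush along the fence. Finish while you are still pressing or gripping the wedge tight in the gap, with the board flush and against the stop, so that I can tap it home with the mallet; leave the other things on the bench where they are.

Things in the scene. Friction and masses are not known exactly. Their poses are not given: they have to be found in the camera images.
- jig: planing jig, fixed to the bench: plywood base 200 x 400 mm, 12 mm thick, with three wooden strips on top, each 16 mm high (tops 28 mm above the bench): fence, end stop and slanted batten. Origin: centre of the base's underside, on the bench. +y runs along the fence towards the end stop, +x across the jig from the batten towards the fence. The gap beside the board is open at both ends.
- fence: the jig's straight fence, 40 x 235 x 16 mm, parallel to the jig's y; its inner face lies at jig x = +45 mm and runs from jig y = -70 to +165 mm. Origin: on that face, half-way along, at its foot (12 mm above the bench); axes as the jig's.
- stop: the jig's end stop, 93 x 30 x 16 mm, across the far end of the board's lane: its face is at jig y = +165 mm and spans jig x = -9 to +84 mm. Origin: middle of that face at its foot; axes as the jig's.
- batten: slanted batten, 32 x 195 x 16 mm. Origin: middle of its inner face at its foot, at jig (-30.3, +67.5) mm; +y runs along that face towards the stop, turned 7.15 deg clockwise (from above) from the jig's +y, closing in on the board. The face runs from jig y = -29 to +164 mm. With the board flush the gap is 27.6 mm wide at its mouth (jig y = -30 mm), 18 mm at y = +46 mm, 3 mm at the stop.
- gap_mouth (a point): middle of the wide mouth of that gap (board flush), at jig (-28.8, -30, 12) mm, on top of the base; axes as the jig's.
- board_mid (a point): centre of the loose workpiece, a planed softwood board 60 x 200 x 22 mm, 0.11 to 0.23 kg, that lies flat in the jig between fence and batten, 45 to 100 mm short of the stop and a few mm off the fence. +y along its length towards the stop, +x across towards the fence. It rests on the base, its top 34 mm above the bench; home, its near end is at jig y = -35 mm.
- board_far_corner (a point): on the board, end nearest the stop, fence-side edge, half-way up (board_mid + (30, 100, 0) mm in the board's axes). Home: jig (45, 165) mm.
- board_near_corner (a point): on the board, end away from the stop, fence-side edge, half-way up (board_mid + (30, -100, 0) mm). Home: jig (45, -35) mm.
- wedge_mid (a point): centre of the long wooden wedge lying flat, 200 mm long, 20 mm high, tapering evenly on both sides from a 35 mm wide butt to a 10 mm thin end. +x along its middle line to the thin end (tip +100 mm, butt face -100 mm). 52 to 78 g, balances about 20 mm from here towards the butt. Flanks at 7.15 deg, like batten and board. Friction about 0.6: some 8 N on the butt press the board with about 4 N.
- wedge_tip (a point): middle of the wedge's thin end, half-way up (wedge_mid + (100, 0, 0) mm). With the wedge tight in the gap it lies at about jig y = +110 mm, and the butt sticks out about 55 mm beyond the board's near end.
- strip: straight offcut, same wood as the wedge, 200 x 22 x 20 mm, no taper; not needed. Origin under its centre, x along it.
- stub: short blunt wedge, 90 mm long, 40 to 14 mm wide, 20 mm high; not needed. Origin under its centre, x towards its thin end.
- plane: wooden hand plane, 235 x 62 mm, 110 mm high with horn and handle. Origin under its centre, x along it.
- mallet: wooden mallet lying flat, handle 235 mm along its -x, head 70 x 120 x 68 mm at +x. Origin under the middle of its length.
- square: try square lying flat, wooden stock 120 mm, steel blade 150 mm, 16 mm high. Origin under the stock, x along the blade.
- glue: upright glue bottle, diameter 62 mm, 184 mm high. Origin under its centre.
- tape: tape measure, 70 x 66 x 37 mm. Origin under its centre.
There are look-alikes about, which are no part of the job. Leave any turquoise look-alike of the part that bears board_mid alone.

How it is judged:
By the outcome, as a careful person would: the job done as asked, in the order asked, and still so for the second after the job is handed in, while the arm keeps its last pose, push and grip.
It also fails if it takes over 67 s, if anything falls off the work surface, if the arm or the gripper's body presses on something with over 40 N, if the wrist force passes 120 N, or if a joint passes its speed limit or range.

## Working session

There is one attempt and no reset: what is moved stays moved. The work goes in short steps, Python scripts to look and compute and a shell command to move; the robot and the scene stay as the last step left them, time stands still between calls to the robot, and variables do not carry over. Pictures are saved under pics/ and viewed, and the job is handed in when it is done.

```bash
ls; mkdir -p pics; python3 - <<'E'
from cell import manip
import cv2
print(manip.get_obs())
for c in ["scene","top","wrist"]:
    im=manip.get_image(c); cv2.imwrite(f"pics/{c}0.png",im[:,:,::-1])
    p=manip.camera_params(c); print(c,p)
E
```

```text
pics
{'time_s': 0.0, 'joint_positions': array([ 79.61031689,  29.12578824, -13.60852124,  86.00815301,
         7.20149466,  65.8243069 ,  -8.86992645]), 'dq': array([ 0.10165427,  0.07599528,  0.04091343, -0.03211206, -0.00054599,
       -0.0431776 , -0.03984049]), 'joint_efforts': array([-4.16795558e-05, -6.20601225e+01, -2.18637742e+00, -2.49651736e+01,
        1.27898841e-02,  1.18903958e-02, -1.99309505e-05]), 'position': array([ 0.17661163, -0.59902454,  0.23042989]), 'tcp_rot': array([ 1.79998777e+02,  9.95485339e-02, -7.35660152e+01]), 'ft_force': array([0.58701683, 0.93800394, 0.59803075]), 'torque': array([-0.01193458,  0.014511  , -0.04902758]), 'grip_width': 0.08527731525109614}
scene {'fx': 405.43556376935703, 'fy': 405.43556376935703, 'cx': 260.4236863179382, 'cy': 195.0548994351274, 'view': array([[ 0.86347264,  0.50438269, -0.00361888, -0.43873571],
       [-0.42055948,  0.72389635,  0.54690384,  0.17255579],
       [ 0.27846852, -0.47071455,  0.83718761, -1.33673043],
       [ 0.        ,  0.        ,  0.        ,  1.        ]])}
top {'fx': 365.9136379756373, 'fy': 365.9136379756373, 'cx': 260.32622414358525, 'cy': 188.62015751623477, 'view': array([[ 0.02419898, -0.99960319, -0.01441743,  0.00801514],
       [ 0.98992523,  0.02194718,  0.13987978, -0.48102009],
       [-0.13950785, -0.01765712,  0.99006353, -1.04449918],
       [ 0.        ,  0.        ,  0.        ,  1.        ]])}
wrist {'fx': 312.8703323368953, 'fy': 312.8703323368953, 'cx': 255.16270071999233, 'cy': 190.25460539974785, 'view': array([[ 0.28219344, -0.95935619, -0.00159889, -0.62408911],
       [ 0.91764348,  0.27040905, -0.29122053,  0.03712735],
       [ 0.27981657,  0.08071331,  0.95665461, -0.37896656],
       [ 0.        ,  0.        ,  0.        ,  1.        ]])}
```

View pics/scene0.png

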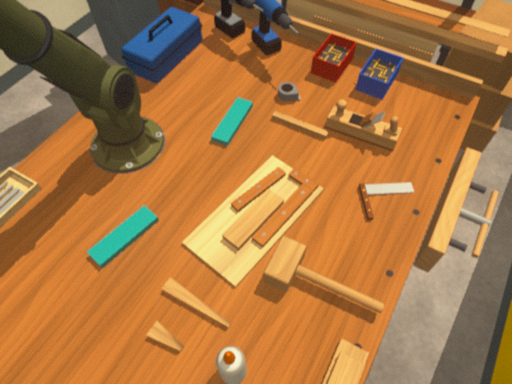

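View pics/top0.png

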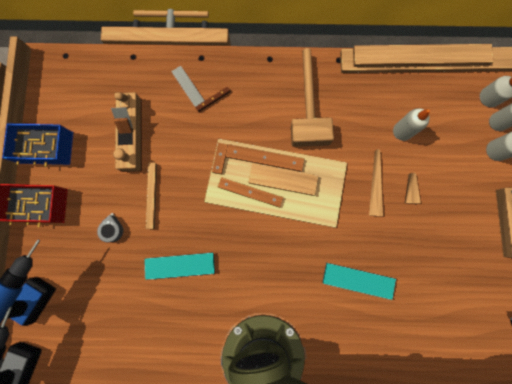

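View pics/wrist0.png

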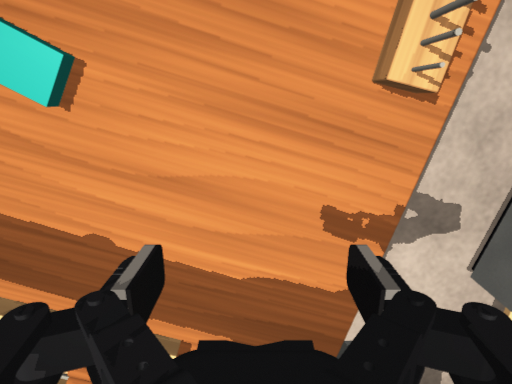

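```bash
cat > h.py <<'E'
from cell import manip
import numpy as np, cv2
def ray(cam,uv,P=None):
    P=P or manip.camera_params(cam); V=P["view"];R=V[:3,:3];t=V[:3,3]
    d=np.array([(uv[0]-P["cx"])/P["fx"],-(uv[1]-P["cy"])/P["fy"],-1.0])
    return -R.T@t, R.T@d
def onz(cam,uv,z,P=None):
    o,d=ray(cam,uv,P); return o+d*(z-o[2])/d[2]
def proj(cam,X,P=None):
    P=P or manip.camera_params(cam); V=P["view"]; X=np.atleast_2d(X)
    c=X@V[:3,:3].T+V[:3,3]; return np.c_[P["cx"]+P["fx"]*c[:,0]/-c[:,2],P["cy"]-P["fy"]*c[:,1]/-c[:,2]]
E
python3 - <<'E'
from h import *
Z=dict(jig=0,fence=.012,stop=.012,batten=.012,gap_mouth=.012,board_mid=.023,board_far_corner=.023,board_near_corner=.023,wedge_mid=.01,wedge_tip=.01)
for c in ["top","scene"]:
    manip.get_image(c)
    for n,z in Z.items():
        for r in manip.place_of(c,n)[:2]:
            print(c,n,np.round(r["at"],1),round(r["conf"],2),np.round(onz(c,r["at"],z)*1000,1)[:2])
print(manip.get_obs()["time_s"])
E
```

```text
top jig [276.4 182.4] 0.8 [505.7 -28.7]
top fence [261.9 165.6] 0.61 [554.4  16.5]
top stop [227.4 161.3] 0.55 [565.5 121.8]
top batten [251.1 187.5] 0.7 [486.6  47.4]
top gap_mouth [286.6 192.1] 0.82 [475.  -59.5]
top board_mid [356.1 279.3] 0.89 [ 225.9 -261.4]
top board_mid [281.4 179.7] 0.84 [510.5 -42.9]
top board_far_corner [324.3 258.3] 0.95 [ 282.9 -170.5]
top board_far_corner [255.2 162.2] 0.88 [562.1  36.7]
top board_near_corner [314.4 176.8] 0.97 [ 521.4 -141.1]
top board_near_corner [394.6 281.6] 0.95 [ 222.3 -371. ]
top wedge_mid [379.6 182.4] 0.74 [ 510.9 -338.4]
top wedge_tip [376.9 148.4] 0.96 [ 615.6 -332.5]
scene jig [252.2 215.1] 0.8 [497.8 -30. ]
scene fence [278.  214.3] 0.72 [564.7   3.8]
scene stop [301.4 181.7] 0.65 [570.7 140.2]
scene batten [264.2 190.1] 0.96 [488.2  56.7]
scene gap_mouth [240.8 214.6] 0.89 [472.3 -51. ]
scene board_mid [124.7 230.7] 0.87 [ 223.4 -263.3]
scene board_mid [251.5 216.6] 0.76 [506.  -46.6]
scene board_far_corner [158.7 216.6] 0.81 [ 277.2 -179.5]
scene board_far_corner [211.1 137.5] 0.81 [239.7 141.9]
scene board_near_corner [102.1 265.2] 0.87 [ 240.1 -373.2]
scene board_near_corner [237.8 253.4] 0.79 [ 533.  -163.2]
scene wedge_mid [196.4 305. ] 0.85 [ 514.3 -332.5]
scene wedge_mid [230.8 371.5] 0.48 [ 674.2 -420.8]
scene wedge_tip [226.2 325. ] 0.98 [ 606.9 -336.5]
1.25
```

```bash
python3 - <<'E'
import cv2
a=cv2.imread("pics/top0.png")[130:235,195:425]; cv2.imwrite("pics/topc.png",cv2.resize(a,None,fx=3.4,fy=3.4,interpolation=cv2.INTER_CUBIC))
a=cv2.imread("pics/scene0.png")[150:360,140:330]; cv2.imwrite("pics/scenec.png",cv2.resize(a,None,fx=2.8,fy=2.8,interpolation=cv2.INTER_CUBIC))
E
```

```text
(no output)
```

View pics/topc.png

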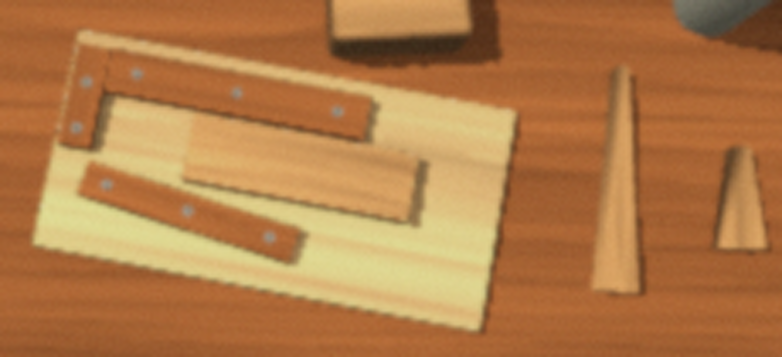

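View pics/scenec.png

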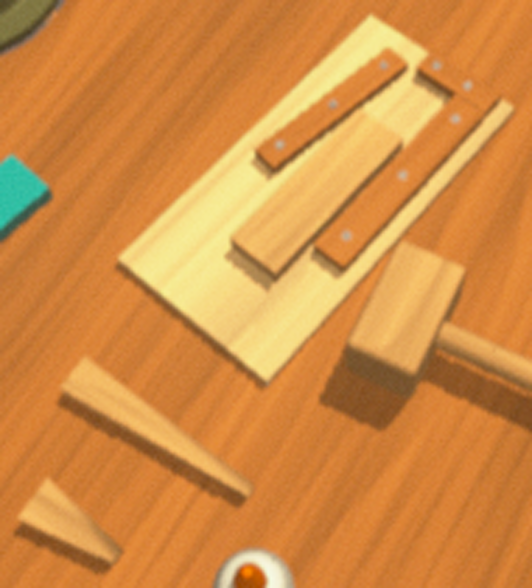

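```bash
python3 - <<'E'
from h import *
from scipy.optimize import least_squares
L=np.array([[100,200,12],[100,-200,12],[-100,-200,12],[-100,200,12]])/1e3
ob={"top":[[218.5,138.8],[347.1,162.4],[336.5,227.4],[204.7,201.8]],"scene":[[322.1,187.1],[235.4,284.8],[182.9,242.9],[272.9,155]]}
P={c:manip.camera_params(c) for c in ob}
def T(p,X):
    c,s=np.cos(p[2]),np.sin(p[2]); return np.array(X)@np.array([[c,s,0],[-s,c,0],[0,0,1]])+[p[0],p[1],0]
for cs in (["top"],["scene"],["top","scene"]):
    f=lambda p:np.concatenate([(proj(c,T(p,L),P[c])-ob[c]).ravel() for c in cs])
    r=least_squares(f,[.5,-.03,-.15]); print(cs,np.round(r.x[:2]*1e3,1),np.degrees(r.x[2]),np.round(r.fun,1))
p=r.x
# wedge: outline from both
for c in ob:
    manip.get_image(c)
    for n in ["wedge_mid","board_mid"]:
        for o in manip.outline_of(c,n)[:3]:
            cn=max(cv2.findContours(o["pixels"].astype(np.uint8),0,1)[0],key=cv2.contourArea)
            print(c,n,round(o["conf"],2),o["rect"],cv2.approxPolyDP(cn,2.5,True)[:,0].tolist())
E
```

```text
['top'] [504.7 -28.1] -9.594465277487199 [-0.2 -0.4  0.2 -0.1  0.1  0.1 -0.2  0.3]
['scene'] [507.5 -26. ] -9.113295647879822 [ 1.5  0.2  0.7  1.  -1.1 -1.  -1.2 -0.6]
['top', 'scene'] [506.2 -27. ] -9.344746602069943 [-0.7 -0.6 -0.2 -0.9 -0.  -0.7 -0.4  0.   1.1  0.5 -0.3  1.  -1.8 -1.2
 -1.4 -0.5]
top wedge_mid 0.86 [371.7, 148.6, 382.2, 214.8] [[379, 149], [374, 155], [371, 215], [382, 214]]
top board_mid 0.93 [322.5, 264.1, 393.8, 296.4] [[325, 266], [324, 283], [383, 298], [392, 297], [394, 278], [330, 263]]
top board_mid 0.88 [141.5, 253.2, 213.6, 281.0] [[213, 255], [148, 257], [144, 261], [145, 277], [213, 273]]
top board_mid 0.81 [247.5, 164.9, 318.5, 193.8] [[251, 164], [248, 178], [251, 184], [311, 195], [315, 193], [316, 175]]
scene wedge_mid 0.63 [160.9, 277.8, 230.4, 330.6] [[162, 287], [165, 292], [229, 327], [226, 320], [173, 279], [168, 279]]
scene board_mid 0.94 [224.8, 189.0, 285.9, 249.1] [[282, 198], [267, 190], [223, 234], [225, 241], [239, 250], [283, 203]]
scene board_mid 0.72 [90.8, 205.9, 160.0, 266.7] [[157, 218], [142, 207], [88, 254], [101, 267], [105, 266]]
```

```bash
python3 - <<'E'
from h import *
q=np.array([[420,158],[409,222],[192,113],[184,180]])/3.4+[195,130]
X=np.array([onz("top",u,.034)*1e3 for u in q])[:,:2]; print(X.round(1),X.mean(0))
c,s=np.cos(np.radians(-9.4)),np.sin(np.radians(-9.4)); R=np.array([[c,-s],[s,c]])
print(((X-[505.5,-27.5])@R).round(1))
q=np.array([[378,148.5],[370.5,216],[383.5,216]]); print([onz("top",u,.02).round(4)[:2] for u in q])
P=manip.camera_params("wrist");V=P["view"];print(-V[:3,:3].T@V[:3,3])
E
```

```text
[[ 520.7 -151.8]
 [ 464.5 -142.5]
 [ 556.4   47.4]
 [ 496.9   52.7]] [509.62975793 -48.57242045]
[[  35.3 -120.2]
 [ -21.7 -120.1]
 [  38.    82.2]
 [ -21.6   77.7]]
[array([ 0.6128, -0.3327]), array([ 0.4085, -0.3066]), array([ 0.4094, -0.3446])]
[ 0.24817166 -0.57833276  0.37300256]
```

```bash
cat >> h.py <<'E'
from scipy.spatial.transform import Rotation as Ro
def shift(w,yaw=None):
    o=manip.get_obs(); R=Ro.from_euler("xyz",o["tcp_rot"],degrees=True).as_matrix()
    d=R.T@(np.array(w)-o["position"]); t=0 if yaw is None else -np.radians((yaw-o["tcp_rot"][2]+180)%360-180)
    print("shift cm",(d*100).round(2),"turn",round(t,3),"t",o["time_s"],"F",o["ft_force"].round(1))
JP=[.5055,-.0275,-9.4]
def jw(x,y,JP=JP):
    a=np.radians(JP[2]);return np.array([JP[0]+np.cos(a)*x-np.sin(a)*y,JP[1]+np.sin(a)*x+np.cos(a)*y])
E
python3 -c "
from h import *
shift([*jw(.008,-.165),.20],-9.4)"
python3 -m jog '[[[-3.4,-4.6,0.3],-0.12,60],[[-6.8,-9.2,0.7],-0.25,30],[[-10.2,-13.8,1],-0.38,0],[[-13.6,-18.4,1.4],-0.5,0],[[-17,-23,1.7],-0.63,0],[[-20.4,-27.6,2],-0.76,0],[[-23.8,-32.2,2.4],-0.89,0],[[-27.2,-36.8,2.7],-1.02,0],[[-30.3,-41.2,3],-1.12,0],[[-30.3,-41.2,3],-1.12,0]]' 30
```

```text
shift cm [-30.36 -41.24   3.13] turn -1.12 t 1.55 F [ 0.   0.  -0.7]
time_s: 2.8
position: [0.4889, -0.1876, 0.2016]
tcp_rot: [-179.9, -0.1, -8.9]
ft_force: [1.0, -1.0, -0.9]
grip_width: -0.0003
```

```bash
python3 - <<'E'
from h import *
o=manip.get_obs();print(o["position"],o["tcp_rot"],o["joint_positions"].round(1))
np.save("wv.npy",manip.camera_params("wrist"),allow_pickle=True)
im=manip.get_image("wrist"); cv2.imwrite("pics/w1.png",im[:,:,::-1])
E
```

```text
[ 0.48887568 -0.18763243  0.2015514 ] [-1.79851608e+02 -1.01957714e-01 -8.90330092e+00] [ 42.9  24.2 -35.5 103.6  16.2  57.2  -7.9]
```

View pics/w1.png

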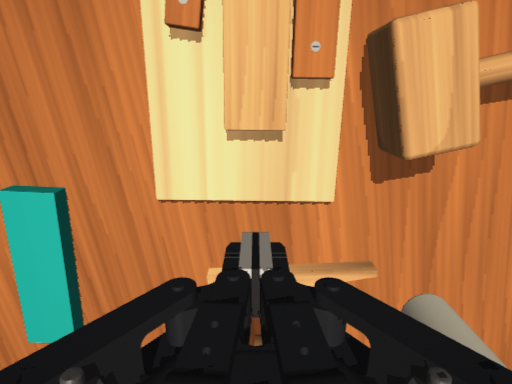

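```bash
python3 - <<'E'
from h import *
P=np.load("wv.npy",allow_pickle=True).item()
for n,u,z in [("baseL",(157,199),.012),("baseR",(334,200),.012),("fence in",(292,76),.028),("fence out",(333,77),.028),("brd L",(224,129),.034),("brd R",(285,130),.034),("brd L2",(224,2),.034),("brdR2",(291,2),.034),("baseL2",(142,2),.012),("baseR2",(351,2),.012),("wedge tip",(209,277),.01),("wedge",(374,263),.01)]:
    X=onz("wrist",u,z,P)[:2]
    a=np.radians(-9.4);R=np.array([[np.cos(a),-np.sin(a)],[np.sin(a),np.cos(a)]])
    print(n,(X*1e3).round(1),((X-JP[:2])@R*1e3).round(1))
shift([*jw(.008,-.148),.025],-9.4)
E
```

```text
baseL [ 375.5 -206.2] [ -99.1 -197.5]
baseR [ 570.5 -238.1] [  98.5 -197.2]
fence in [ 538.1 -102. ] [ 44.3 -68.2]
fence out [ 576.5 -109. ] [ 83.3 -68.8]
brd L [ 465.9 -140.3] [ -20.6 -117.7]
brd R [ 524.6 -150.5] [  38.9 -118.2]
brd L2 [486.1 -32.6] [-18.4  -8.2]
brdR2 [543.9 -41.6] [40.2 -7.7]
baseL2 [409.2 -14.8] [-97.1  -3.2]
baseR2 [602.6 -45.2] [98.7 -1.6]
wedge tip [ 412.7 -313.7] [ -44.8 -297.5]
wedge [ 611.5 -325.8] [ 153.3 -276.9]
shift cm [-0.06 -1.55 17.63] turn 0.004 t 2.85 F [-0.8 -0.5  0.2]
```

```bash
sed -i 's/^JP=.*/JP=[.5060,-.0255,-9.6]/' h.py
python3 -c "
from h import *
shift([*jw(.012,-.150),.021],-9.6)"
```

```text
shift cm [ 0.31 -1.55 18.03] turn 0.008 t 2.85 F [-0.8 -0.5  0.2]
```

```bash
python3 -m jog '[[[0.1,-0.6,3],0,0],[[0.3,-1.5,6.5],0.01,0],[[0.3,-1.5,10.5],0.01,0],[[0.3,-1.5,14],0.01,0],[[0.3,-1.5,16],0.01,0],[[0.3,-1.5,17.5],0.01,0],[[0.3,-1.5,18],0.01,0],[[0.3,-1.5,18],0.01,0],[[0.3,-1.5,18],0.01,0],[[0.3,-1.5,18],0.01,0]]'; python3 -c "
from h import *
shift([*jw(.014,-.065),.021],-9.6)"
```

```text
time_s: 4.1
position: [0.4931, -0.1761, 0.0219]
tcp_rot: [-180.0, -0.1, -9.8]
ft_force: [0.7, 0.4, 0.2]
grip_width: -0.0001
shift cm [ 0.14 -8.56  0.1 ] turn -0.003 t 4.1 F [0.7 0.4 0.2]
```

```bash
python3 -m jog '[[[0,-0.8,0],0,0],[[0,-1.7,0],0,0],[[0,-2.6,0],0,0],[[0,-3.5,0],0,0],[[0.1,-4.4,0],0,0],[[0.1,-5.3,0],0,0],[[0.1,-6.2,0],0,0],[[0.1,-7.1,0],0,0],[[0.1,-7.9,0],0,0],[[0.1,-8.5,0],0,0]]'; python3 - <<'E'
from h import *
shift([*jw(.015,-.046),.021],-9.6)
np.save("wv.npy",manip.camera_params("wrist"),allow_pickle=True)
im=manip.get_image("wrist"); cv2.imwrite("pics/w2.png",im[:,:,::-1])
im=manip.get_image("top"); cv2.imwrite("pics/t2.png",cv2.resize(im[130:235,195:425,::-1],None,fx=3.4,fy=3.4,interpolation=cv2.INTER_CUBIC))
E
```

```text
time_s: 5.35
position: [0.5085, -0.0918, 0.022]
tcp_rot: [-180.0, -0.1, -9.7]
ft_force: [0.8, -2.4, 0.9]
grip_width: -0.0001
shift cm [ 0.14 -1.9   0.1 ] turn -0.002 t 5.35 F [ 0.8 -2.4  0.9]
```

View pics/w2.png

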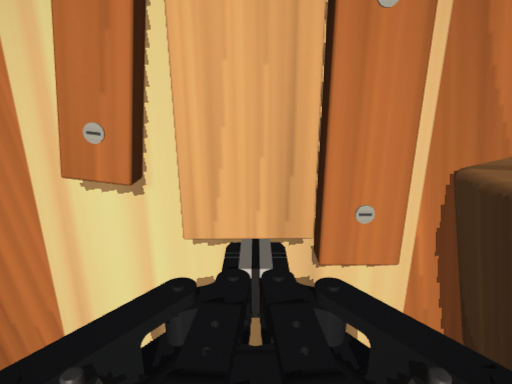

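View pics/t2.png

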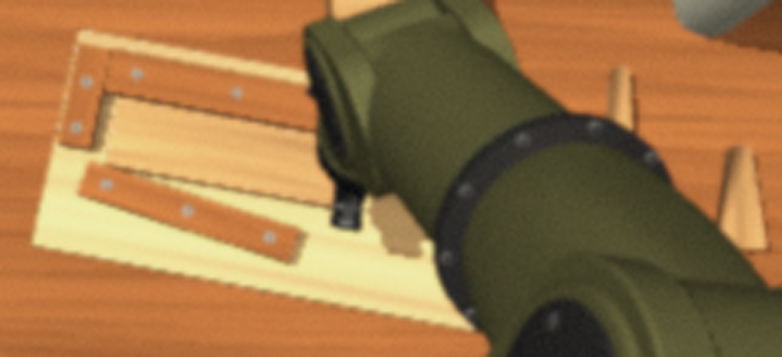

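```bash
python3 -m jog '[[[0.1,-0.3,0],0,0],[[0.1,-0.6,0],0,0],[[0.1,-0.8,0],0,0],[[0.1,-1.0,0],0,0],[[0.1,-1.2,0],0,0],[[0.1,-1.3,0],0,0],[[0.1,-1.4,0],0,0],[[0.1,-1.5,0],0,0],[[0.1,-1.6,0],0,0],[[0.1,-1.6,0],0,0]]'; python3 - <<'E'
from h import *
shift([*jw(.015,-.046),.021],-9.6)
np.save("wv.npy",manip.camera_params("wrist"),allow_pickle=True)
im=manip.get_image("wrist"); cv2.imwrite("pics/w3.png",im[:,:,::-1])
im=manip.get_image("top"); cv2.imwrite("pics/t3.png",cv2.resize(im[130:235,195:425,::-1],None,fx=3.4,fy=3.4,interpolation=cv2.INTER_CUBIC))
E
```

```text
time_s: 6.7
position: [0.5124, -0.0756, 0.022]
tcp_rot: [-179.9, -0.1, -9.7]
ft_force: [0.3, 0.6, 0.3]
grip_width: -0.0
shift cm [ 0.04 -0.23  0.1 ] turn -0.001 t 6.7 F [0.3 0.6 0.3]
```

View pics/w3.png

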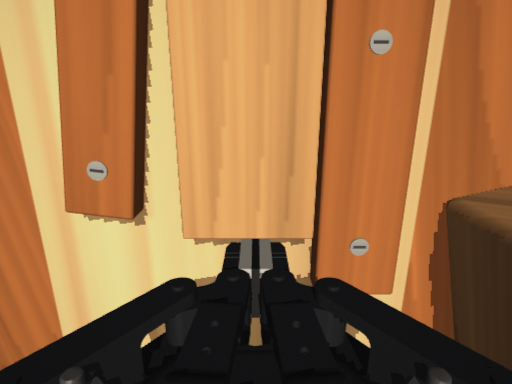

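View pics/t3.png

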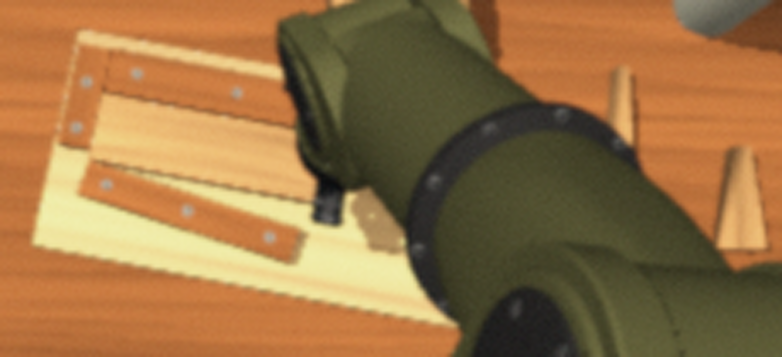

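```bash
python3 -m jog '[[[0,-0.1,0],0,0],[[0,-0.15,0],0,0],[[0,-0.2,0],0,0],[[0,-0.25,0],0,0],[[0,-0.3,0],0,0],[[0,-0.35,0],0,0],[[0,-0.4,0],0,0],[[0,-0.45,0],0,0],[[0,-0.5,0],0,0],[[0,-0.5,0],0,0]]'; python3 -c "
from h import *
shift([*jw(.015,-.046),.021],-9.6)"
```

```text
time_s: 8.05
position: [0.5125, -0.0745, 0.0221]
tcp_rot: [179.8, -0.1, -9.9]
ft_force: [-0.6, -11.6, 2.2]
grip_width: 0.0001
shift cm [ 0.04 -0.12  0.11] turn -0.005 t 8.05 F [ -0.6 -11.6   2.2]
```

```bash
python3 -c "
from h import *
shift([.37,-.327,.17],-92)"
```

```text
shift cm [ -9.7   27.37 -14.71] turn 1.434 t 8.05 F [ -0.6 -11.6   2.2]
```

```bash
python3 -m jog '[[[0,1,-0.1],0,0],[[0,2.5,-2],0,0],[[-0.5,4.5,-6],0.15,0],[[-2,8,-11],0.33,20],[[-3.5,12,-14.7],0.51,50],[[-5,16,-14.7],0.69,80],[[-6.5,20,-14.7],0.87,90],[[-8,24,-14.7],1.05,90],[[-9.7,27.4,-14.7],1.23,90],[[-9.7,27.4,-14.7],1.42,90]]'; python3 - <<'E'
from h import *
shift([.37,-.327,.17],-92)
np.save("wv.npy",manip.camera_params("wrist"),allow_pickle=True)
im=manip.get_image("wrist"); cv2.imwrite("pics/w4.png",im[:,:,::-1])
E
```

```text
time_s: 9.3
position: [0.3678, -0.3298, 0.1698]
tcp_rot: [-180.0, -0.2, -91.7]
ft_force: [0.2, 1.0, 0.2]
grip_width: 0.077
shift cm [-0.29 -0.21 -0.03] turn 0.005 t 9.3 F [0.2 1.  0.2]
```

View pics/w4.png

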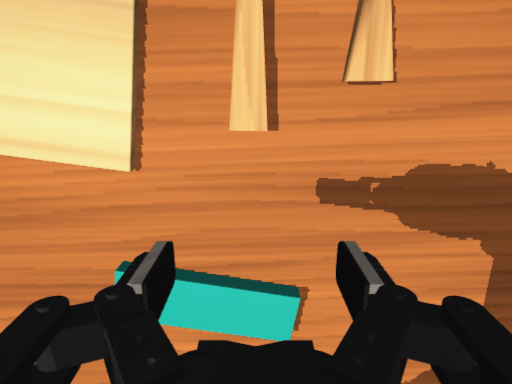

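```bash
python3 - <<'E'
from h import *
P=np.load("wv.npy",allow_pickle=True).item()
X=[onz("wrist",u,.02,P)[:2] for u in [(230,130),(268,130),(237,1),(260,1)]]; print(np.round(X,4))
b=(X[0]+X[1])/2; t=(X[2]+X[3])/2; d=t-b; a=np.degrees(np.arctan2(d[1],d[0])); print(b,t,a)
g=b+.022*d/np.linalg.norm(d); print(g)
shift([*g,.012],a-90)
E
```

```text
[[ 0.4121 -0.3083]
 [ 0.4111 -0.3432]
 [ 0.5166 -0.3197]
 [ 0.516  -0.3386]]
[ 0.41160484 -0.32578144] [ 0.51630351 -0.32914831] -1.8418680102638223
[ 0.43359348 -0.32648855]
shift cm [-0.46 -6.42 15.79] turn -0.004 t 9.35 F [0.6 0.9 0.4]
```

```bash
python3 -m jog '[[[-0.1,-1.5,3],0,70],[[-0.3,-4,7],0,60],[[-0.5,-6.4,11],0,60],[[-0.5,-6.4,14],0,60],[[-0.5,-6.4,16],0,60],[[-0.5,-6.4,16.6],0,60],[[-0.5,-6.4,16.6],0,60],[[-0.5,-6.4,16.6],0,20],[[-0.5,-6.4,16.6],0,0],[[-0.5,-6.4,16.6],0,0]]' 40; python3 - <<'E'
from h import *
shift([.4336,-.3265,.004],-92)
np.save("wv.npy",manip.camera_params("wrist"),allow_pickle=True)
im=manip.get_image("wrist"); cv2.imwrite("pics/w5.png",im[:,:,::-1])
E
```

```text
time_s: 10.6
position: [0.434, -0.3264, 0.0051]
tcp_rot: [-179.8, -0.2, -92.1]
ft_force: [-0.5, 0.3, 6.7]
grip_width: 0.0316
shift cm [0.01 0.04 0.11] turn -0.001 t 10.6 F [-0.5  0.3  6.7]
```

View pics/w5.png

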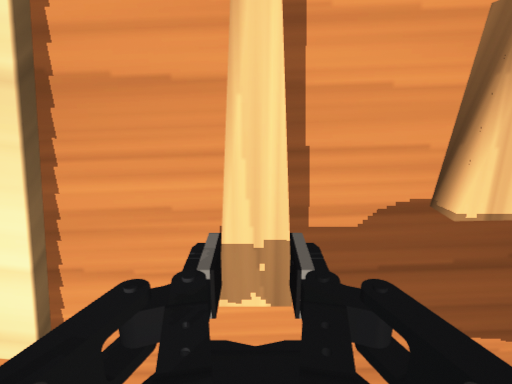

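```bash
python3 -c "
from h import *
print(jw(-.0402,-.213))
shift([*jw(-.0402,-.213),.125],-13.2)"
```

```text
[ 0.43084122 -0.22881305]
shift cm [ -9.69   0.63 -12.03] turn -1.376 t 10.65 F [-0.1  1.1  7. ]
```

```bash
python3 -m jog '[[[0,0,-2],0,0],[[0,0,-6],0,0],[[0,0,-10],-0.1,0],[[-1.5,0.1,-12],-0.27,0],[[-3,0.2,-12],-0.45,0],[[-4.5,0.3,-12],-0.63,0],[[-6,0.4,-12],-0.81,0],[[-7.5,0.5,-12],-0.99,0],[[-9,0.6,-12],-1.17,0],[[-9.7,0.6,-12],-1.35,0]]' 40; python3 - <<'E'
from h import *
shift([*jw(-.0402,-.213),.125],-13.2)
np.save("wv.npy",manip.camera_params("wrist"),allow_pickle=True)
im=manip.get_image("wrist"); cv2.imwrite("pics/w6.png",im[:,:,::-1])
E
```

```text
time_s: 11.9
position: [0.4311, -0.228, 0.1252]
tcp_rot: [179.8, -0.2, -14.3]
ft_force: [0.9, -0.0, -0.6]
grip_width: 0.0315
shift cm [-0.01  0.08  0.02] turn -0.019 t 11.9 F [ 0.9 -0.  -0.6]
```

View pics/w6.png

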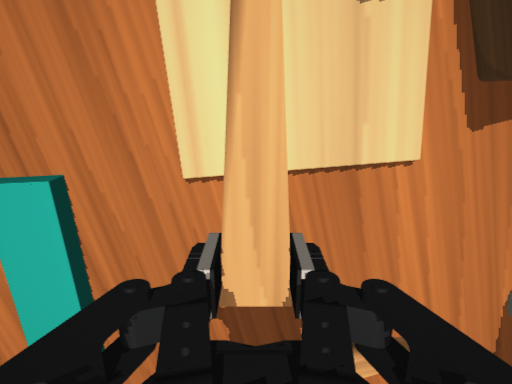

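```bash
python3 -m jog '[[[0,0.1,2],-0.02,0],[[0,0.1,4.5],-0.02,0],[[0,0.1,7],-0.02,0],[[0,0.1,9],-0.02,0],[[0,0.1,10],-0.02,0],[[0,0.1,10.4],-0.02,0],[[0,0.1,10.5],-0.02,0],[[0,0.1,10.5],-0.02,0],[[0,0.1,10.5],-0.02,0],[[0,0.1,10.5],-0.02,0]]' 40; python3 - <<'E'
from h import *
shift([*jw(-.0402,-.213),.019],-13.2)
shift([*jw(-.0308,-.0627),.018],-13.2)
for c in ["top","scene"]:
  im=manip.get_image(c); b=(slice(130,235),slice(195,425)) if c=="top" else (slice(130,290),slice(150,350))
  cv2.imwrite(f"pics/{c}7.png",cv2.resize(im[b][:,:,::-1],None,fx=3.4,fy=3.4,interpolation=cv2.INTER_CUBIC))
E
```

```text
time_s: 13.2
position: [0.4313, -0.2291, 0.0204]
tcp_rot: [179.8, -0.2, -12.7]
ft_force: [0.1, -0.1, -0.5]
grip_width: 0.032
shift cm [-0.05 -0.01  0.14] turn 0.009 t 13.2 F [ 0.1 -0.1 -0.5]
shift cm [  0.08 -15.07   0.18] turn 0.009 t 13.2 F [ 0.1 -0.1 -0.5]
```

View pics/top7.png

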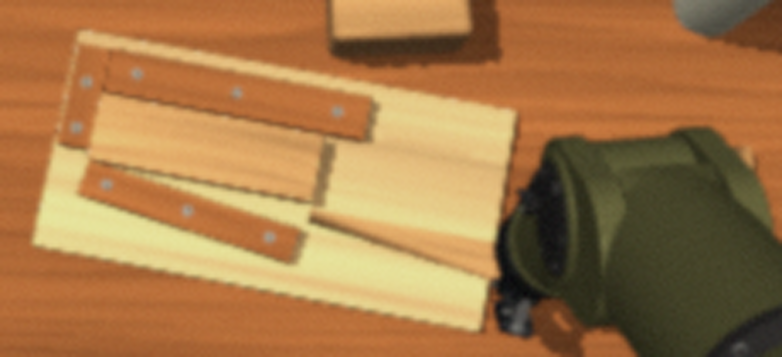

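View pics/scene7.png

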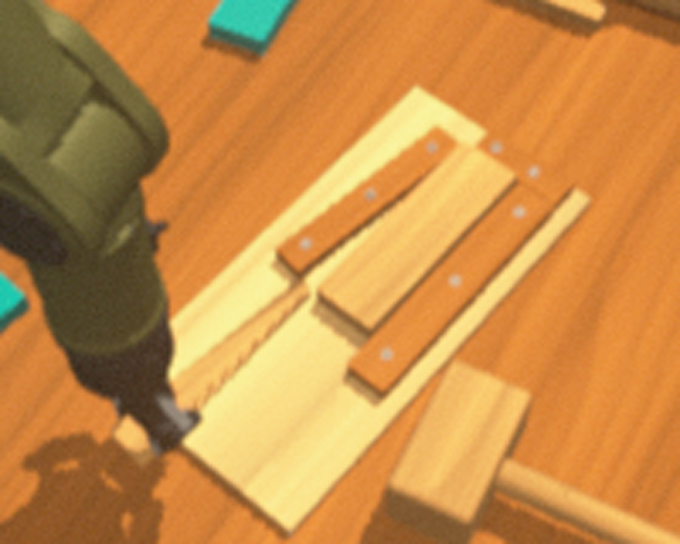

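```bash
python3 -m jog '[[[0,-0.6,0.05],0.01,0],[[0,-1.3,0.1],0.01,0],[[0,-2,0.1],0.01,0],[[0,-2.7,0.1],0.01,0],[[0,-3.4,0.1],0.01,0],[[0,-4.1,0.1],0.01,0],[[0,-4.8,0.1],0.01,0],[[0,-5.5,0.1],0.01,0],[[0,-6,0.1],0.01,0],[[0,-6,0.1],0.01,0]]' 40; python3 - <<'E'
from h import *
shift([*jw(-.0308,-.0627),.018],-13.2)
manip.get_image
np.save("wv.npy",manip.camera_params("wrist"),allow_pickle=True)
im=manip.get_image("wrist"); cv2.imwrite("pics/w8.png",im[:,:,::-1])
E
```

```text
time_s: 14.55
position: [0.4446, -0.17, 0.0191]
tcp_rot: [179.8, -0.2, -13.2]
ft_force: [-0.7, -0.5, -0.8]
grip_width: 0.0315
shift cm [ 0.   -9.02  0.07] turn -0.0 t 14.55 F [-0.7 -0.5 -0.8]
```

View pics/w8.png

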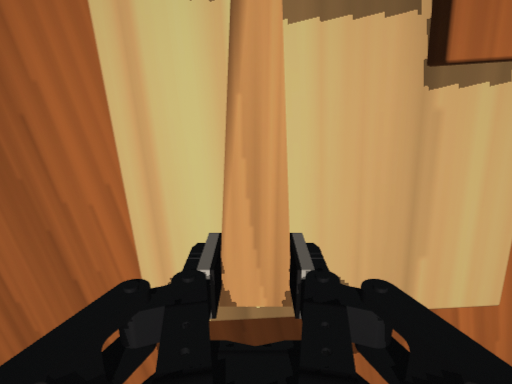

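```bash
python3 -m jog '[[[0,-0.6,0],0,0],[[0,-1.3,0],0,0],[[0,-2,0],0,0],[[0,-2.7,0],0,0],[[0,-3.4,0],0,0],[[0,-4.1,0],0,0],[[0,-4.8,0],0,0],[[0,-5.4,0],0,0],[[0,-5.8,0],0,0],[[0,-6,0],0,0]]' 40; python3 - <<'E'
from h import *
shift([*jw(-.0308,-.0627),.018],-13.2)
np.save("wv.npy",manip.camera_params("wrist"),allow_pickle=True)
im=manip.get_image("wrist"); cv2.imwrite("pics/w9.png",im[:,:,::-1])
E
```

```text
time_s: 15.85
position: [0.4581, -0.1118, 0.0188]
tcp_rot: [179.8, -0.2, -13.2]
ft_force: [-1.0, -0.5, -0.7]
grip_width: 0.0315
shift cm [ 0.01 -3.04  0.07] turn -0.0 t 15.85 F [-1.  -0.5 -0.7]
```

View pics/w9.png

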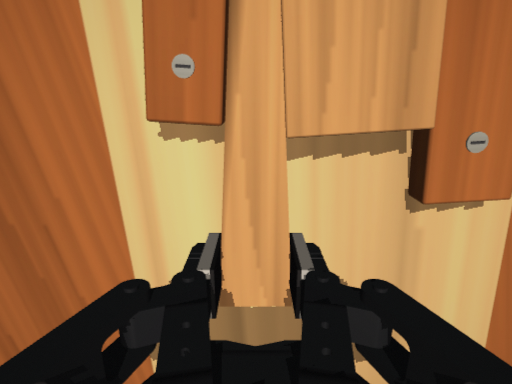

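```bash
python3 -m jog '[[[0,-0.3,0],0,0],[[0,-0.6,0],0,0],[[0,-0.9,0],0,0],[[0,-1.2,0],0,0],[[0,-1.5,0],0,0],[[0,-1.8,0],0,0],[[0,-2.1,0],0,0],[[0,-2.4,0],0,0],[[0,-2.6,0],0,0],[[0,-2.6,0],0,0]]' 40; python3 - <<'E'
from h import *
shift([*jw(-.0308,-.0627),.018],-13.2)
np.save("wv.npy",manip.camera_params("wrist"),allow_pickle=True)
im=manip.get_image("wrist"); cv2.imwrite("pics/w10.png",im[:,:,::-1])
E
```

```text
time_s: 17.15
position: [0.4636, -0.0876, 0.0186]
tcp_rot: [179.7, -0.2, -13.3]
ft_force: [-2.5, -4.8, 0.3]
grip_width: 0.0318
shift cm [ 0.03 -0.56  0.06] turn -0.002 t 17.15 F [-2.5 -4.8  0.3]
```

View pics/w10.png

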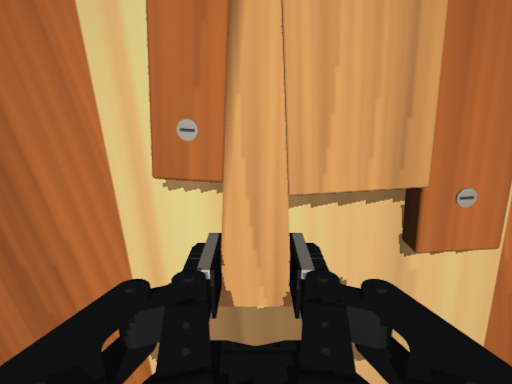

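```bash
python3 -m jog '[[[0,-0.2,0],0,0],[[0,-0.3,0],0,0],[[0,-0.4,0],0,0],[[0,-0.5,0],0,0],[[0,-0.6,0],0,0],[[0,-0.7,0],0,0],[[0,-0.8,0],0,0],[[0,-0.9,0],0,0],[[0,-0.9,0],0,0],[[0,-0.9,0],0,0]]' 40; python3 - <<'E'
from h import *
shift([*jw(-.0308,-.0627),.018],-13.2)
np.save("wv.npy",manip.camera_params("wrist"),allow_pickle=True)
im=manip.get_image("wrist"); cv2.imwrite("pics/w11.png",im[:,:,::-1])
E
```

```text
time_s: 18.45
position: [0.4637, -0.0871, 0.0185]
tcp_rot: [179.1, -0.1, -13.8]
ft_force: [-3.3, -24.1, 1.2]
grip_width: 0.0317
shift cm [ 0.02 -0.51  0.05] turn -0.011 t 18.45 F [ -3.3 -24.1   1.2]
```

View pics/w11.png

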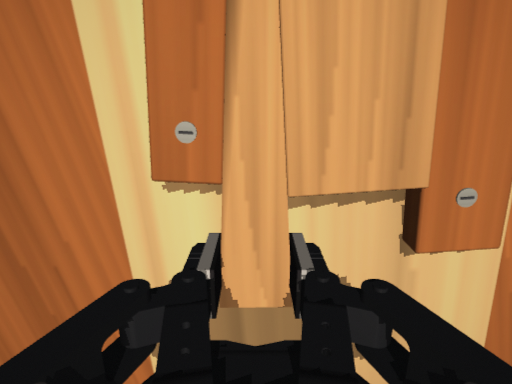

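```bash
python3 - <<'E'
from h import *
for c in ["top","scene"]:
  im=manip.get_image(c); b=(slice(130,215),slice(195,345)) if c=="top" else (slice(140,265),slice(190,330))
  cv2.imwrite(f"pics/{c}12.png",cv2.resize(im[b][:,:,::-1],None,fx=4.8,fy=4.8,interpolation=cv2.INTER_CUBIC))
  for n in ["board_far_corner","board_near_corner","wedge_tip"]:
    for r in manip.place_of(c,n)[:3]:
      z=.022 if n[0]=="w" else .023; X=onz(c,r["at"],z)[:2]
      a=np.radians(JP[2]);R=np.array([[np.cos(a),-np.sin(a)],[np.sin(a),np.cos(a)]])
      print(c,n,round(r["conf"],2),((X-JP[:2])@R*1e3).round(1))
im=cv2.imread("pics/w11.png")[0:215,130:510]; cv2.imwrite("pics/w11c.png",cv2.resize(im,None,fx=2,fy=2,interpolation=cv2.INTER_CUBIC))
print(manip.get_obs()["time_s"])
E
```

```text
top board_far_corner 0.83 [ 54.5 165.3]
top board_far_corner 0.64 [-298.7  135.2]
top board_near_corner 0.75 [ 48.7 -33.4]
top board_near_corner 0.66 [-358.7  311.7]
top board_near_corner 0.6 [-114.   361.5]
top wedge_tip 0.63 [-13.  108.2]
top wedge_tip 0.45 [269.8 -53.4]
scene board_far_corner 0.94 [ 46.7 170.6]
scene board_far_corner 0.83 [-195.7 -186.6]
scene board_far_corner 0.47 [  73.3 -403.6]
scene board_near_corner 0.77 [-202.  -394.2]
scene board_near_corner 0.69 [ 40.  -44.1]
scene wedge_tip 0.54 [-27.3 119.1]
18.9
```

View pics/top12.png

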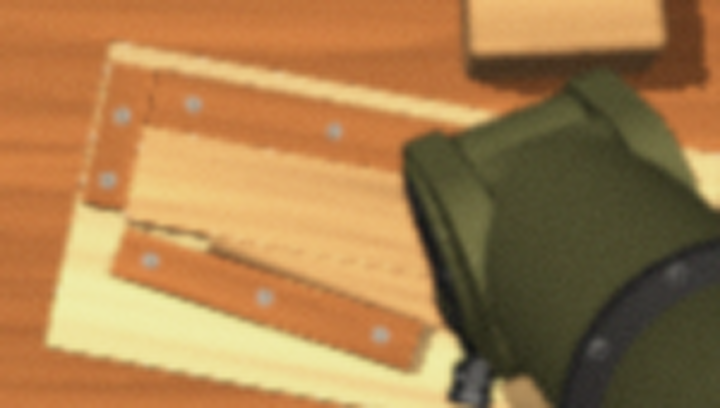

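View pics/scene12.png

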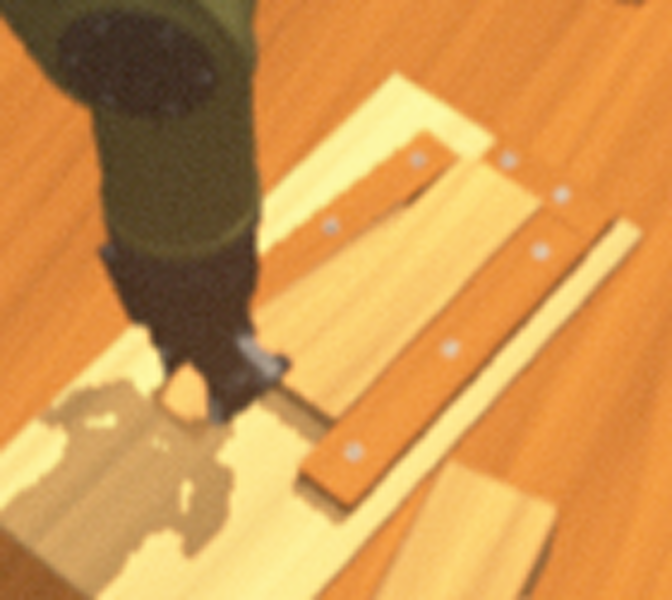

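View pics/w11c.png

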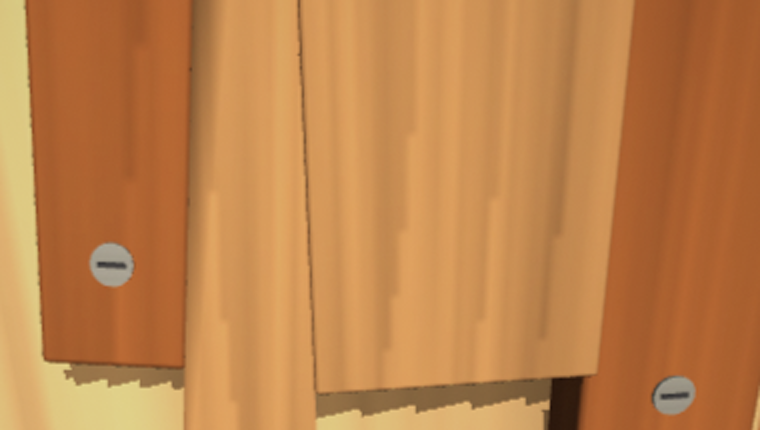

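```bash
python3 - <<'E'
from h import *
o=manip.get_obs();print(o["torque"],o["ft_force"],o["position"],o["tcp_rot"],o["grip_width"])
P=np.load("wv.npy",allow_pickle=True).item()
a=np.radians(JP[2]);R=np.array([[np.cos(a),-np.sin(a)],[np.sin(a),np.cos(a)]])
# board/fence edge points (crop/2+[130,0]): board top right edge; screw etc
for n,u,z in [("brd nearR",(429,187),.034),("brd nearL",(288,196),.034),("brd R far",(447,1),.034),("brd L far",(279.5,1),.034),("fence near in",(421.5,203),.028),("fence out",(0,0),.028),("batten near in",(221,184),.028),("batten in far",(225,1),.028),("wedge L near",(222,220),.032),("wedge R near",(287.5,215),.032)]:
    print(n,((onz("wrist",u,z,P)[:2]-JP[:2])@R*1e3).round(1))
E
```

```text
[-5.37395057  0.63052438 -0.2011246 ] [ -3.59313003 -24.3944704    1.6177555 ] [ 0.46372469 -0.08707014  0.01855027] [ 1.79107263e+02 -7.39568914e-02 -1.38093910e+01] 0.031607502994641164
brd nearR [ 44.1 -35.5]
brd nearL [-14.9 -35.1]
brd R far [43.9 33.2]
brd L far [-14.8  37.6]
fence near in [ 44.9 -44.9]
fence out [-116.9   46.9]
batten near in [-43.4 -29.4]
batten in far [-34.3  40.5]
wedge L near [-44.2 -44.8]
wedge R near [-15.3 -44.5]
```

```bash
python3 - <<'E'
from h import *
print(manip.sign_off()); o=manip.get_obs(); print(o["time_s"],o["ft_force"])
E
```

```text
the job is handed in; nothing more can be done
None
the job is handed in; nothing more can be done
```

The board is home against the end stop and flush along the fence, and the gripper is still holding the wedge and pressing it into the gap. I handed the job in at about 19 s of the 67 s allowed.

- **What I did:** I slid the board along with shut fingers until it met the stop, where it resisted with about 11.6 N. Then I gripped the wedge near its butt, set its tip just outside the wide mouth and slid it in thin end first.
- **Final push:** The wedge is pressed in with about 24 N.
- **Board position:** In the last wrist picture the board's near end is at jig y ≈ -35.3 mm (home is -35). Its two side edges are parallel to the fence at x ≈ 44 and -15 mm (home is 45 and -15). That is flush within the roughly 1 mm I can measure.
- **Wedge tip:** The tip lies at about y = 110 mm, going by where the wedge is gripped.
- **Checks that disagreed:** The point finder, reading the top and scene views, was up to about 10 mm off for the board corners and the wedge tip. I relied on the wrist picture and the forces instead. I could only check the far end of the board in the coarser top and scene pictures, where it looked flush and against the stop.

I moved nothing else on the bench, including the turquoise boards. The state could not be read after handing in, so the last forces and positions are from just before.

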